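# Clamp a seal blank with the cam-locked sliding jaw

### The job

The ivory seal blank lies loose in the channel of the wooden engraving jig, and the jig's sliding jaw is locked too far from it. Flip the cam lever under the hand rest right over to free the jaw, draw the jaw by its knob until the blank is snug between jaw and fixed stop with no gap at either end, then flip the lever right back to lock the jaw there. Leave the other things on the desk alone.

Things in the scene. Friction and masses are not known exactly. Their poses are not given: they have to be found in the camera images.
- jig: Wooden engraving jig fixed to the desk, base board 260 x 110 x 12 mm. Origin on the desk surface, straight below the cam lever's pivot; x runs along the jig away from the robot (turned up to 0.3 rad either way), y to its left, z up. The base spans x = -190 to +70 mm, y = -55 to +55 mm. All jig x, y, z below are in this frame.
- stop_face (a point): Middle of the fixed stop's face, at jig x = -170 mm, y = 0, z = 23 mm. The stop is a dark block 60 mm wide, top at z = 34 mm, at the jig's near end. From it a channel 16 mm wide runs along y = 0 to x = -20 mm between steel rails whose tops are at z = 22 mm; its floor is at z = 12 mm.
- lock_pivot (a point): Pivot of the cam lever, at jig x = 0, y = 0, z = 32 mm, between two dark steel cheeks at x = -16 to -8 and +8 to +16 mm, y = -17 to +17 mm, tops at z = 44 mm.
- rest_edge (a point): Middle of the lower near edge of the hand rest, a board over the lever: jig x = 12 to 67 mm, y = -80 to +80 mm, z = 153 to 167 mm, on two posts at x = 54 mm, y = -45 and +45 mm. It leaves no room for a gripper straight down on the lever: come from the near side (-x) with the tool leaning back toward the robot 30 to 45 degrees from vertical.
- cam_lever (a joint): Cam lever, hinged about the jig's x axis. 0 rad (stop): leaning 0.733 rad (42 degrees) to the jig's right (-y), jaw locked, as it starts; 0.733: upright; 1.466 (stop): leaning 42 degrees to the left (+y), jaw free. The cam grips below about 0.7 rad. The lever stays where it is left; turning it takes up to about 0.6 N m (9 N at the ball).
- lever_ball (a point): Centre of the black ball, 24 mm diameter, ending the lever's 7 mm rod, 70 mm from the pivot: at jig x = 0 and y = -47, z = 84 mm when locked, y = 0, z = 102 mm upright, y = +47, z = 84 mm when free. Pinch it along y and lead it round its arc (it turns between the fingers; tips at most 10 mm past its centre, or they meet the leaning rod), or push it sideways.
- jaw (a joint): Travel in m of the sliding jaw along the jig's -x, toward the fixed stop (0 = fully open, limit 0.060). Its clamping face is at jig x = -75 mm minus the travel: at 0.035 it is 60 mm from the stop and just closes on the blank. Starts at 0 to 0.018. Free, it slides with about 2 N of friction and stays where it is left; locked, it resists more than 25 N.
- jaw_knob (a point): Middle of the grip of the jaw's upright round knob, 16 mm diameter from jig z = 44 to 63 mm, this point at z = 53 mm, y = 0. It stands 15 mm behind (+x of) the clamping face, so at jig x = -60 mm minus the travel. The jaw's top round the knob, 30 x 46 mm, is at z = 31 mm.
- seal: Ivory round seal blank, a rod 60 mm long and 15 mm in diameter, lying along the channel between the fixed stop and the jaw, loose, with gaps. Origin at the middle of its underside, its length along its own y axis.
- graver_a: Slim graver (engraving tool) about 160 mm long, 11 mm thick, lying left of the jig: leave it. Origin at mid underside.
- graver_b: Thicker graver, 203 mm long, 14 mm thick, lying farther left of the jig: leave it. Origin at mid underside.
- whetstone: Whetstone in its dark sleeve, 30 x 88 x 17 mm, lying right of the jig: leave it. Origin at mid underside.
- tall_seal: Tan round seal standing upright right of the jig, 16 mm diameter, 60 mm tall: leave it standing. Origin at its foot.
Things that resemble listed ones, but are neither listed nor needed, are in the scene too. Of the things like the seal, leave any that is black or purple; of the rest the smaller one is meant.

How it is judged (in metres and radians):
On the way, in this order (a step that is already met when the one before it is completed fails the run):
1. the cam lever is flipped over to its free side (past 1.1 rad) (value of joint cam_lever above 1.1 rad), for 0.2 s.
2. with the lever still on the free side the jaw is drawn up to the blank and the blank to the stop (jaw travel over 33.5 mm, blank in the channel) (value of joint cam_lever above 1.1 rad and value of joint jaw between 0.0335 and 0.037 m and z of seal in the frame of jig below 0.018 m), for 0.2 s.
At the end, for the whole second after the job is handed in: The lever is back on its locked side (within 0.2 rad of its stop), the jaw has travelled 33.5 to 37 mm so that the blank lies in the channel between jaw and stop with less than 1.5 mm of play, and all is at rest (value of joint cam_lever below 0.2 rad and value of joint jaw between 0.0335 and 0.037 m and x of seal in the frame of jig between -0.143 and -0.137 m and z of seal in the frame of jig below 0.018 m and angle between the y axis of seal and the x axis of jig, either way round below 0.1 rad and linear speed of seal below 0.01 m/s and velocity of joint cam_lever below 0.05 rad/s); the robot touches nothing.
It fails at once if another thing on the desk is moved more than 20 mm (distance of any of graver_a, graver_b, whetstone, tall_seal from where it was at the start of the episode above 0.02 m or angle between tall_seal's own z axis and vertical above 0.5 rad).
It also fails if it takes over 64 s, if anything falls off the work surface, if the arm or the gripper's body presses on something with over 40 N, if the wrist force passes 120 N, or if a joint passes its speed limit or range.

### The arm

A 6-joint arm with a two-finger parallel gripper is mounted at the origin on a cart in front of the work surface, level with it; the furniture and walls round the work are solid. World frame = base frame: x ahead of the robot, y to its left, z up, the work surface at z = 0. Lengths are in mm, angles in rad, forces in N, time in s.
With the tool pointing down it reaches from about 350 to 800 mm from the base axis. Payload 7.3 kg.
Tool frame: the origin (TCP) lies on the mounting face of the last link; the fingertips stand 173 mm ahead of it and the grasp point (between the pads) lies 155 mm ahead of it; z points along the fingers, y is the line along which they close (so a half turn about z gives the same grasp; the last joint's range is limited). The gripper opens to 85 mm and grips with 20 to 120 N. Pads are 22 mm wide; open, the fingers measure 114 mm over their backs; the gripper's body (76 mm by 85 mm) begins 54 mm behind the grasp point. The pads swing forward as they close: fully open they stand 13 mm farther back than shut.
Start: joints at [1.124, 0.342, 1.524, -0, 1.275, -0.146], TCP at [155.527, 501.437, 404.722] pointing down, gripper open.
Joint ranges: [-2.53, 2.53], [-0.77, 2.02], [0.04, 2.7], [-1, 4.14], [0.28, 2.66], [-3.11, 3.11]. Speed limits (rad/s): [2.57, 2.57, 3.14, 3.14, 3.14, 3.14].

### API

Orientations are given as a unit quaternion [w, x, y, z].
In Python, from rig import env gives the robot as it stands. The module is installed in compiled form; this text tells all that it offers. Calls block until the motion is done:
- env.movep(position, orientation): joint-space move of the TCP to a pose.
- env.movel(position, ori=None, velocity=150): straight line of the TCP; ori=None keeps the orientation; velocity is the mean speed in mm/s.
- env.move_j(angles): joint-space move.
- env.set_gripper(opening): finger opening in mm; the grip force is fixed at half the most; returns when the fingers have stopped.
- env.hold(seconds).
- env.ik(position, orientation): joint angles nearest the present ones, or None.
- env.get_obs(): the state.
- env.read_camera(name): name is "scene" or "top"; returns a dict with "img" (384x512x3 uint8, red, green, blue), "fx", "fy", "cx", "cy" (pixels), "R" (3x3) and "t" (3): a world point X has camera coordinates R X + t. Camera axes: x right, y down, z forward; pixel columns grow to the right and rows downward; lengths in mm; the calibration is good to about 2 mm. A picture is of the moment at which its call begins. There is no depth.
A pose or a line that the arm cannot do raises env.IKError and nothing moves.
- env.finish_job(): hands the job in; it is judged then, once.
The state is a dict: "t": time; "joint_positions": joint angles; "qd": joint speeds; "joint_torque": joint torques, N m; "tcp_pos": TCP position; "ee_rot": TCP orientation; "wrist_force": force on the tool from outside, world axes, zero at the start; "ft_torque": the same for the moment, N m; "opening": finger opening in mm; "finger_force": force on a finger pad.
Only numpy, scipy, OpenCV 4.12 (cv2) and the standard library are available. Lean on these libraries where they do the work, as an engineer would, in place of code of your own. Each camera call takes 0.05 s, during which the arm holds its last target. There are 200 camera calls.

## Working session

There is one attempt and no reset: what is moved stays moved. The work goes in short steps, each a Python script; the robot and the scene stay as the last script left them, time stands still between calls to the robot, and variables do not carry over. Pictures are saved under pics/ and viewed, at most 10 in all, crops included, and the job is handed in when it is done.

```bash
mkdir -p pics; python3 - <<'E'
from rig import env
import cv2, numpy as np, pickle
d={}
for n in ("scene","top"):
    c=env.read_camera(n); d[n]=c
    cv2.imwrite(f"pics/{n}0.png",cv2.resize(c["img"][:,:,::-1],(800,600),interpolation=cv2.INTER_CUBIC))
    print(n,c["fx"],c["cx"],c["cy"],np.round(c["R"],3).tolist(),np.round(c["t"],1), -np.array(c["R"]).T@c["t"])
pickle.dump(d,open("cam0.pkl","wb"))
o=env.get_obs();print(o["t"],o["ee_rot"],o["opening"])
E
```

```text
scene 353.0355154133111 255.3396823473235 190.76987727038758 [[0.687, -0.726, -0.0], [-0.432, -0.408, -0.804], [0.584, 0.553, -0.594]] [-274.7  370.1  562.9] [  19.63174207 -359.79459895  632.02738384]
top 490.96486071000896 260.8684209846634 190.86634885029815 [[0.007, -1.0, -0.005], [-0.984, -0.006, -0.18], [0.179, 0.006, -0.984]] [ 110.3  545.6 1258.3] [ 310.18389577  105.71793092 1336.32010225]
0.1 [-2.06434825e-04  1.49842456e-01  9.88709624e-01 -6.89039171e-04] 85.44234714061486
```

View pics/scene0.png

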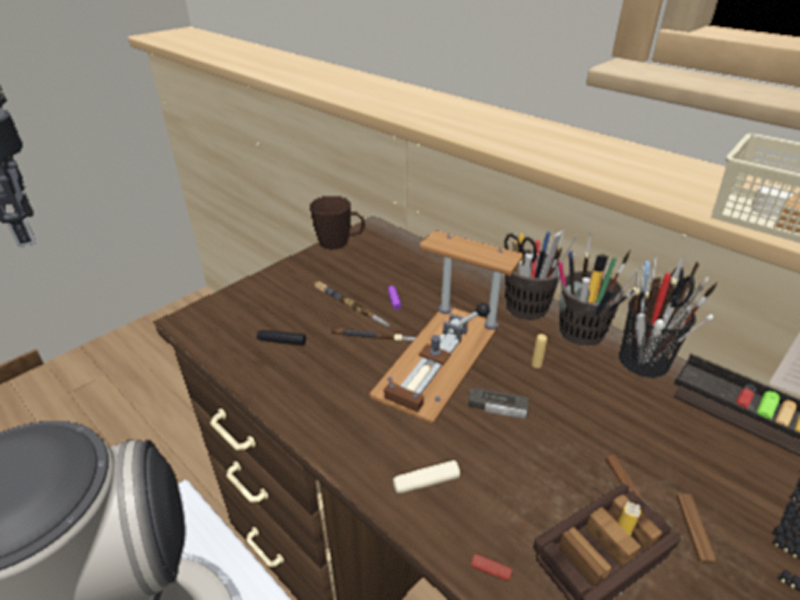

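View pics/top0.png

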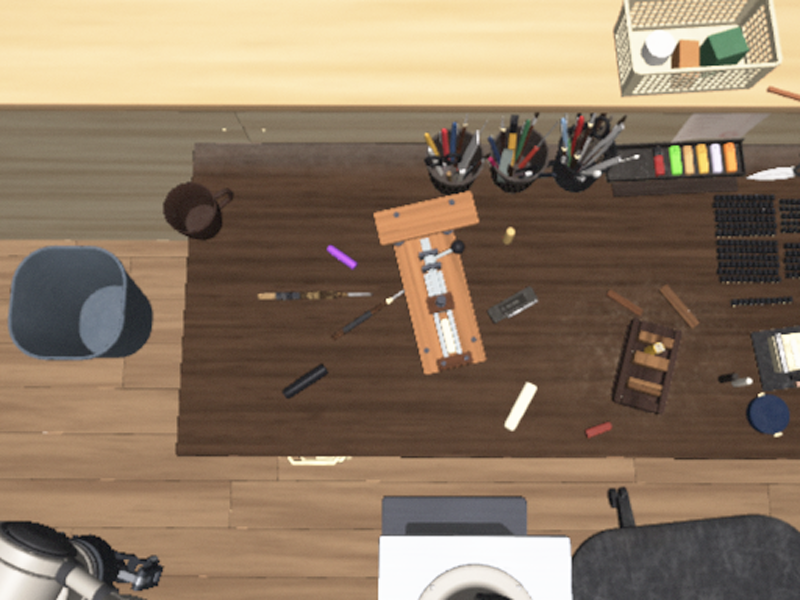

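The blank could be confused with four things, given as top-view pixels: the ivory rod in the jig channel (448,335), a larger ivory rod (520,405), a black one (305,380) and a purple one (341,256). The small ivory rod in the channel is the one meant. The lever ball is at (457,247), the knob at about (436,300), and the jig's near corners are at (427,373) and (485,360).

```bash
cat > h.py <<'E'
import numpy as np, cv2, pickle
def ray(c,u,v,z):
    R=np.array(c["R"]);o=-R.T@c["t"]
    d=R.T@np.array([(u-c["cx"])/c["fx"],(v-c["cy"])/c["fy"],1])
    return o+d*(z-o[2])/d[2]
def proj(c,X):
    p=np.array(c["R"])@X+c["t"]; return np.array([c["fx"]*p[0]/p[2]+c["cx"],c["fy"]*p[1]/p[2]+c["cy"]])
E
python3 - <<'E'
from h import *
d=pickle.load(open("cam0.pkl","rb"));c=d["top"];im=c["img"]
hsv=cv2.cvtColor(im,cv2.COLOR_RGB2HSV)
m=((hsv[...,0]>5)&(hsv[...,0]<18)&(hsv[...,1]>110)&(hsv[...,2]>110)).astype(np.uint8)
m[:,:240]=0;m[:,320:]=0;m[:110]=0;m[245:]=0
L=[];Rr=[]
for v in range(166,228):
    u=np.where(m[v])[0]
    if len(u)<3: continue
    L.append(ray(c,u.min()-.5+.0,v,12)[:2]);Rr.append(ray(c,u.max()+.5,v,12)[:2])
def fit(P):
    return cv2.fitLine(np.float32(P),cv2.DIST_HUBER,0,.01,.01).ravel()
l,r=fit(L),fit(Rr)
yaws=[np.arctan2(*(q[:2]*np.sign(q[0]))[::-1]) for q in (l,r)]
yaw=np.mean(yaws)
ex=np.array([np.cos(yaw),np.sin(yaw)]);ey=np.array([-ex[1],ex[0]])
yl,yr=l[2:]@ey,r[2:]@ey
# near end: bottom edge per column
B=[]
for u in range(276,308):
    v=np.where(m[:,u])[0]
    if len(v): B.append(ray(c,u,v.max()+.5,12)[:2]@ex)
xn=np.median(B)
org=ex*(xn+190)+ey*(yl+yr)/2
print("yaws",yaws,"width",yl-yr,"xn",np.round(np.sort(B),0)[[0,8,16,24,-1]],"org",org)
T=np.eye(4);T[:2,0]=ex;T[:2,1]=ey;T[:2,3]=org;np.save("jig.npy",T)
J=lambda *p:(T@np.array([*p,1]))[:3]
out=[]
for n,(x0,y0,w,h) in {"top":(230,115,100,130),"scene":(225,140,125,135)}.items():
    k=4;cr=cv2.resize(d[n]["img"][y0:y0+h,x0:x0+w,::-1],None,fx=k,fy=k,interpolation=cv2.INTER_CUBIC)
    for P,col in [((0,-47,84),(0,255,0)),((-170,0,23),(255,255,0)),((-60,0,63),(255,0,255)),((-190,55,12),(0,0,255)),((-190,-55,12),(0,0,255)),((12,80,167),(0,255,255)),((12,-80,167),(0,255,255)),((67,-80,167),(0,255,255))]:
        q=(proj(d[n],J(*P))+.5-[x0,y0])*k; cv2.drawMarker(cr,tuple(int(a) for a in q),col,cv2.MARKER_CROSS,10,1)
    out.append(cv2.copyMakeBorder(cr,0,540-cr.shape[0],0,0,cv2.BORDER_CONSTANT))
o=cv2.hconcat(out);print(o.shape);cv2.imwrite("pics/crop1.png",o[:, :800] if o.shape[1]<=800 else cv2.resize(o,(800,int(o.shape[0]*800/o.shape[1]))))
E
```

```text
yaws [np.float32(0.23691049), np.float32(0.23367465)] width 112.245964 xn [424. 426. 430. 436. 445.] org [619.419498    76.46965889]
(540, 900, 3)
```

View pics/crop1.png

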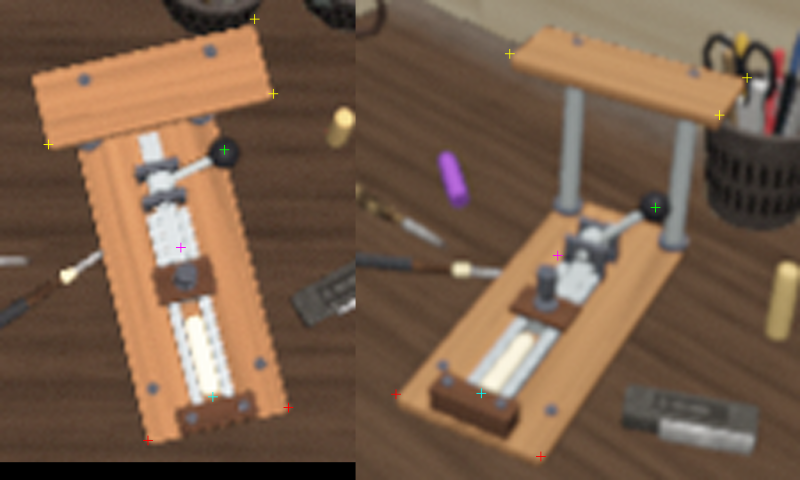

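The crop confirms the choice: the small ivory rod is in the channel, and the knob top at (186,275) puts the travel at about 17 mm. The reprojected ball sits at (224,150) against a real position of about (224,153), so I'll shift the jig origin 2 mm nearer and approach.

```bash
cat >> h.py <<'E'
from rig import env
from scipy.spatial.transform import Rotation as Ro
T=np.load("jig.npy"); T[:3,3]-=2*T[:3,0]
J=lambda p:(T@np.array([*p,1]))[:3]
def tool(lean):
    s,c=np.sin(lean),np.cos(lean)
    R=T[:3,:3]@np.array([[-c,0,s],[0,1,0],[-s,0,-c]])
    return R, Ro.from_matrix(R).as_quat()[[3,0,1,2]]
def tcp(p,lean,back): return J(p)-tool(lean)[0][:,2]*back
def ball(th): return np.array([0,70*np.sin(th-.733),32+70*np.cos(th-.733)])
def stat(s=""):
    o=env.get_obs(); f=T[:3,:3].T@o["wrist_force"]
    print(s,"t%.1f"%o["t"],"F",np.round(f,1),"op %.1f"%o["opening"],"ff",np.round(o["finger_force"],1)); return f
def snap(name,crops={"top":(230,115,100,130),"scene":(225,140,125,135)}):
    out=[]
    for n,(x,y,w,h) in crops.items():
        im=env.read_camera(n)["img"]; cr=cv2.resize(im[y:y+h,x:x+w,::-1],(int(w*540/h),540),interpolation=cv2.INTER_CUBIC)
        out.append(cr)
    o=cv2.hconcat(out); k=min(1,800/o.shape[1]); cv2.imwrite(f"pics/{name}.png",cv2.resize(o,None,fx=k,fy=k))
L=np.radians(40)
E
python3 - <<'E'
from h import *
R,q=tool(L)
for p,b in [(ball(0),330),(ball(0),168),(ball(.733),168),(ball(1.466),168),((-77,0,56),155),((-95,0,56),155),((-77,0,56),255)]:
    for l in (25,40):
        a=env.ik(tcp(p,np.radians(l),b),tool(np.radians(l))[1]); print(l,b,None if a is None else np.round(a,2))
env.movep(tcp(ball(0),L,330),q)
env.set_gripper(48)
env.movel(tcp(ball(0),L,190))
stat()
snap("pre")
E
```

```text
25 330 [-0.21  0.21  1.81  0.27  0.74 -2.19]
40 330 [-0.35  0.13  2.14  0.98  0.44 -2.97]
25 168 [-0.15  0.53  1.81  0.4   0.43 -2.29]
40 168 [-0.21  0.53  2.02  1.75  0.29  2.61]
25 168 [-0.06  0.49  1.82  0.3   0.43 -2.12]
40 168 None
25 168 [ 0.03  0.51  1.85  0.24  0.37 -1.98]
40 168 None
25 155 None
40 155 [-0.18  0.55  2.24  2.42  0.4   1.93]
25 155 None
40 155 [-0.2   0.54  2.29  2.44  0.43  1.89]
25 255 [-0.15  0.26  2.07  0.4   0.42 -2.29]
40 255 [-0.27  0.27  2.35  1.9   0.33  2.4 ]Traceback (most recent call last):
  File "<stdin>", line 8, in <module>
rig.IKError: the arm cannot follow that straight line within its joint ranges
```

```bash
cat >> h.py <<'E'
def tool(lean,az=0):
    s,c=np.sin(lean),np.cos(lean)
    R=T[:3,:3]@Ro.from_euler("z",az).as_matrix()@np.array([[-c,0,s],[0,1,0],[-s,0,-c]])
    return R, Ro.from_matrix(R).as_quat()[[3,0,1,2]]
def tcp(p,lean,back,az=0): return J(p)-tool(lean,az)[0][:,2]*back
E
python3 - <<'E'
from h import *
stat(); print(np.round(env.get_obs()["joint_positions"],2))
P=[(ball(t),168) for t in np.linspace(0,1.466,6)]+[(ball(0),250),(ball(1.466),250)]
K=[((x,0,57),b) for x in (-77,-97) for b in (155,220)]
for l in (20,25,28,30,33,36,40,44):
  for a in (-.5,-.35,-.2,-.1,0,.1,.2,.35,.5):
    r=[]
    for S in (P,K):
      A=[env.ik(tcp(p,np.radians(l),b,a),tool(np.radians(l),a)[1]) for p,b in S]
      if any(x is None for x in A): r.append("-"); continue
      A=np.array(A); r.append(f"j5min {A[:,4].min():.2f} span4 {np.ptp(A[:,3]):.2f} j4 {A[0,3]:.2f} span6 {np.ptp(A[:,5]):.2f}")
    if r!=["-","-"]: print(l,a,r)
E
```

```text
t3.0 F [ 0.2 -0.2  0.9] op 48.1 ff 0.0
[-0.35  0.13  2.14  0.98  0.44 -2.97]
20 -0.5 ['j5min 0.53 span4 0.13 j4 -0.15 span6 0.28', 'j5min 0.31 span4 0.09 j4 -0.29 span6 0.08']
20 -0.35 ['j5min 0.51 span4 0.13 j4 -0.03 span6 0.28', '-']
20 -0.2 ['j5min 0.50 span4 0.12 j4 0.09 span6 0.27', '-']
20 -0.1 ['j5min 0.50 span4 0.13 j4 0.17 span6 0.27', 'j5min 0.29 span4 0.10 j4 0.23 span6 0.11']
20 0 ['j5min 0.51 span4 0.13 j4 0.24 span6 0.27', 'j5min 0.31 span4 0.13 j4 0.34 span6 0.14']
20 0.1 ['j5min 0.52 span4 0.12 j4 0.30 span6 0.26', 'j5min 0.34 span4 0.14 j4 0.43 span6 0.15']
20 0.2 ['j5min 0.55 span4 0.11 j4 0.35 span6 0.25', 'j5min 0.38 span4 0.15 j4 0.49 span6 0.15']
20 0.35 ['j5min 0.60 span4 0.09 j4 0.40 span6 0.23', 'j5min 0.45 span4 0.14 j4 0.54 span6 0.14']
20 0.5 ['j5min 0.66 span4 0.07 j4 0.43 span6 0.20', 'j5min 0.52 span4 0.12 j4 0.56 span6 0.13']
25 -0.5 ['j5min 0.40 span4 0.21 j4 -0.26 span6 0.36', '-']
25 -0.35 ['j5min 0.37 span4 0.22 j4 -0.06 span6 0.38', '-']
25 -0.2 ['j5min 0.35 span4 0.22 j4 0.16 span6 0.37', '-']
25 -0.1 ['j5min 0.35 span4 0.22 j4 0.29 span6 0.37', 
[... 1928 characters left out ...]
4 0.23 j4 1.46 span6 0.21']
44 -0.5 ['-', 'j5min 0.43 span4 0.24 j4 3.71 span6 0.20']
44 -0.35 ['-', 'j5min 0.40 span4 0.11 j4 3.34 span6 0.08']
44 -0.2 ['-', 'j5min 0.42 span4 0.08 j4 2.98 span6 0.05']
44 -0.1 ['-', 'j5min 0.44 span4 0.14 j4 2.75 span6 0.13']
44 0 ['-', 'j5min 0.48 span4 0.19 j4 2.53 span6 0.18']
44 0.1 ['j5min 0.33 span4 0.67 j4 1.85 span6 0.45', 'j5min 0.52 span4 0.23 j4 2.31 span6 0.21']
44 0.2 ['j5min 0.40 span4 0.56 j4 1.67 span6 0.35', 'j5min 0.56 span4 0.25 j4 2.11 span6 0.23']
44 0.35 ['j5min 0.50 span4 0.44 j4 1.45 span6 0.24', 'j5min 0.62 span4 0.25 j4 1.82 span6 0.22']
44 0.5 ['j5min 0.61 span4 0.35 j4 1.28 span6 0.16', 'j5min 0.68 span4 0.22 j4 1.57 span6 0.19']
```

```bash
cat >> h.py <<'E'
def tool(lean,az=0):
    s,c=np.sin(lean),np.cos(lean)
    R=T[:3,:3]@Ro.from_euler("z",az).as_matrix()@np.array([[c,0,s],[0,-1,0],[s,0,-c]])
    return R, Ro.from_matrix(R).as_quat()[[3,0,1,2]]
L=np.radians(42);AZ=.25
q=tool(L,AZ)[1]
def tcp(p,back,lean=L,az=AZ): return J(p)-tool(lean,az)[0][:,2]*back
E
python3 - <<'E'
from h import *
for p,b in [(ball(0),270),(ball(0),168),(ball(.733),168),(ball(1.466),168),((-77,0,57),155),((-97,0,57),155),((-77,0,57),220)]:
    a=env.ik(tcp(p,b),q); print(b,None if a is None else np.round(a,2))
env.movep(tcp(ball(0),270),q)
env.movel(tcp(ball(0),195))
stat()
snap("pre")
E
```

```text
270 [-0.44  0.34  2.06  1.2   0.61 -0.34]
168 [-0.32  0.56  1.98  1.49  0.5  -0.57]
168 [-0.22  0.5   2.01  1.52  0.45 -0.51]
168 [-0.12  0.53  2.05  1.76  0.4  -0.68]
155 [-0.3   0.57  2.22  1.95  0.53 -1.07]
155 [-0.33  0.56  2.27  1.97  0.56 -1.13]
220 [-0.39  0.41  2.28  1.69  0.55 -0.87]
 t5.8 F [-1.3 -0.3 -0. ] op 47.9 ff 0.0
```

View pics/pre.png

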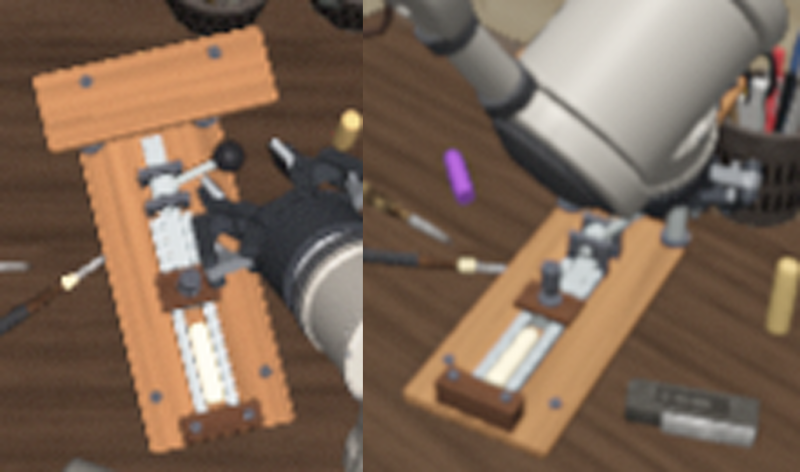

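The fingers straddle the ball at top-crop (230,156), with the tips at (205,180) and (280,148). The line-up is good, so I'll move in, pinch and flip the lever.

```bash
python3 - <<'E'
from h import *
B=171
env.movel(tcp(ball(0),B),velocity=80); stat("in")
env.set_gripper(20); stat("pinch")
for t in np.linspace(0,1.44,9)[1:]:
    env.movel(tcp(ball(t),B),velocity=70); f=stat("%.2f"%t)
    if np.linalg.norm(f)>60: break
snap("flip")
E
```

```text
in t6.4 F [ 1.   0.  -0.2] op 48.0 ff 0.0
pinch t6.8 F [-5.4 -0.2  5.4] op 20.9 ff 41.6
0.18 t7.1 F [-7.7 -4.5  7.6] op 20.8 ff 39.3
0.36 t7.4 F [-17.  -11.7  16. ] op 20.6 ff 35.4
0.54 t7.8 F [ 2.2 -5.1 15.5] op 20.9 ff 36.8
0.72 t8.1 F [ 2.9 -3.5 18.7] op 20.7 ff 38.3
0.90 t8.4 F [13.2  3.6 12.7] op 20.8 ff 38.6
1.08 t8.8 F [13.7 -1.9 12.1] op 20.9 ff 42.3
1.26 t9.1 F [20.3  2.3  3.7] op 20.9 ff 44.7
1.44 t9.4 F [22.5  4.9  0.6] op 20.7 ff 45.3
```

View pics/flip.png

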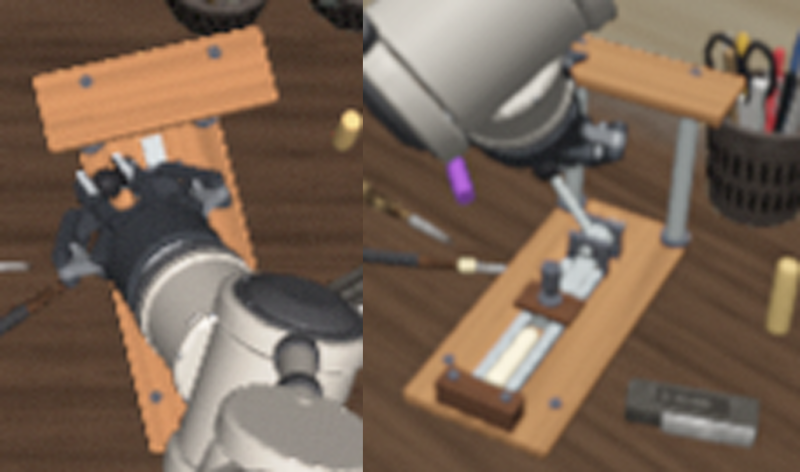

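Lever is over on the left, with the ball pinched at (108,182). Next I'll release it, go to the knob and draw the jaw until the force rises.

```bash
python3 - <<'E'
from h import *
d=pickle.load(open("cam0.pkl","rb"))
X=ray(d["top"],230+186/3.556-.5,115+275/3.556-.5,63); k=np.linalg.inv(T)@np.append(X,1); print("knob jig",k[:3].round(1))
kx=float(np.clip(k[0],-78,-60))
env.set_gripper(45)
env.movel(tcp(ball(1.44),240)); stat("off")
env.movel(tcp((kx,0,57),225),velocity=200)
stat()
snap("kpre")
env.movel(tcp((kx,0,57),156),velocity=100); stat("at knob")
env.set_gripper(10); stat("pinch")
o=env.get_obs()["tcp_pos"]; np.save("kstart.npy",[kx])
x=kx
while x>kx-14:
    x-=2; env.movel(tcp((x,0,57),156),velocity=60); f=stat("x %.0f"%x)
    if abs(f[0])>25: break
snap("kdraw")
np.save("kx.npy",[x])
E
```

```text
knob jig [-79.2   1.   63. ]
off t10.5 F [-0.1  0.5 -0.2] op 44.9 ff 0.0
 t11.1 F [ 0.6 -0.3  0.5] op 45.0 ff 0.0
at knob t12.0 F [ 0.3 -0.5 -1.1] op 45.1 ff 0.0
pinch t12.4 F [-1.5 -2.3  4.6] op 14.1 ff 58.5
x -80 t12.7 F [-2.  -2.7  6.6] op 13.7 ff 59.4
x -82 t12.9 F [-1.4 -3.1  7.1] op 13.9 ff 59.3
x -84 t13.2 F [-1.2 -3.1  7.2] op 13.7 ff 59.3
x -86 t13.4 F [-0.7 -4.2  6.7] op 14.1 ff 59.4
x -88 t13.7 F [ 0.7 -4.4  8.3] op 13.9 ff 59.4
x -90 t13.9 F [-0.8 -3.2  8.7] op 13.7 ff 59.4
x -92 t14.2 F [-0.1 -3.2  8. ] op 14.1 ff 59.5
```

View pics/kdraw.png

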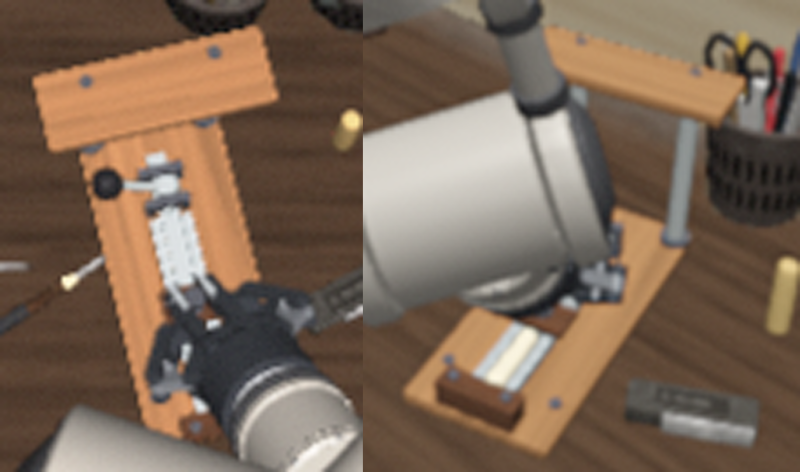

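The jaw is following the knob (scene crop, jaw at about (555,320)) and there's no clamping force yet. I'll carry on in 1 mm steps.

```bash
python3 - <<'E'
from h import *
kx=x=float(np.load("kx.npy")[0]); f0=stat()[0]
while x>kx-12:
    x-=1; env.movel(tcp((x,0,57),156),velocity=40); env.hold(.1); f=stat("x %.0f"%x)
    if f[0]-f0>15: break
np.save("kx.npy",[x])
env.hold(.3); stat()
snap("kend")
E
```

```text
t14.3 F [-0.4 -3.2  9. ] op 13.7 ff 59.5
x -93 t14.6 F [ 0.8 -3.1  8.2] op 13.7 ff 59.4
x -94 t15.0 F [ 1.3 -3.1  7.8] op 13.9 ff 59.3
x -95 t15.3 F [ 2.  -4.2  8. ] op 14.1 ff 59.3
x -96 t15.7 F [ 1.6 -3.9  7.7] op 13.6 ff 59.3
x -97 t16.0 F [ 2.  -3.3  6.9] op 13.6 ff 59.2
x -98 t16.4 F [ 9.5 -2.2  0. ] op 13.9 ff 59.9
x -99 t16.7 F [16.2 -0.1 -5.7] op 13.8 ff 60.0
 t17.0 F [17.1  0.4 -5.7] op 13.4 ff 60.0
```

View pics/kend.png

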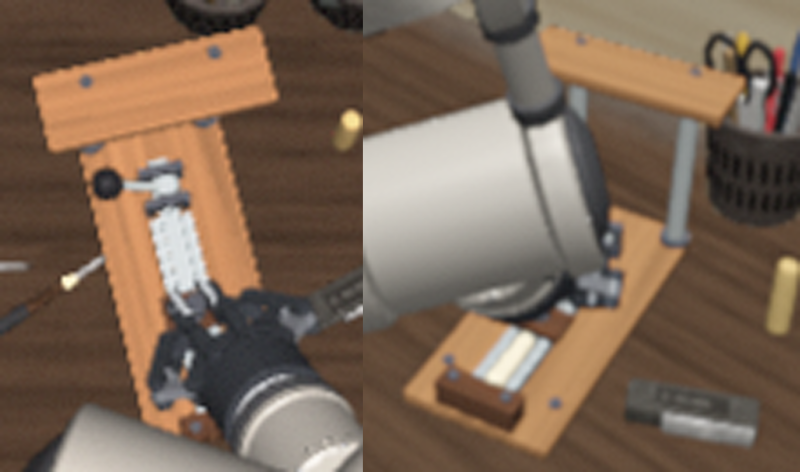

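Stiff contact begins at x of about -97 and has reached 17 N, so the blank is clamped. I'll release, back off and check the gap in a close crop.

```bash
python3 - <<'E'
from h import *
x=float(np.load("kx.npy")[0])
env.set_gripper(40); stat()
env.movel(tcp((x,0,57),235),velocity=150)
env.movel(tcp(ball(1.466),260),velocity=250); stat()
snap("gap",{"top":(262,170,52,70),"scene":(250,215,70,60)})
E
```

```text
t17.5 F [-0.   0.2 -0.5] op 39.6 ff 0.0
 t18.8 F [-0.8 -0.1 -0.5] op 40.1 ff 0.0
```

View pics/gap.png

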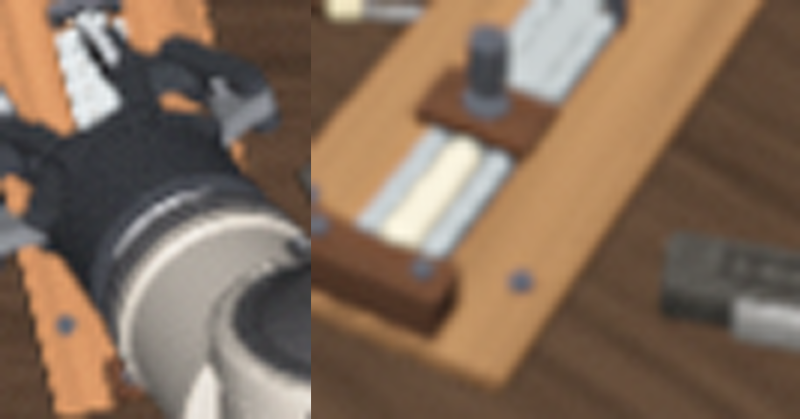

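The blank now spans from the jaw at (460,140) to the stop at (400,245), with no gap at either end. Now I'll flip the lever back.

```bash
python3 - <<'E'
from h import *
B=171
env.set_gripper(48)
env.movel(tcp(ball(1.44),B),velocity=100); stat("in")
env.set_gripper(20); stat("pinch")
for t in np.linspace(1.44,-.03,9)[1:]:
    env.movel(tcp(ball(t),B),velocity=70); f=stat("%.2f"%t)
    if np.linalg.norm(f)>70: break
env.hold(.2)
env.set_gripper(48)
env.movel(tcp(ball(0),280)); stat("off")
snap("end")
E
```

```text
in t20.1 F [ 0.6 -0.2  1. ] op 48.0 ff 0.0
pinch t20.5 F [-3.5  0.5  3.6] op 21.0 ff 42.1
1.26 t20.8 F [-4.2  3.8  7.7] op 21.3 ff 40.0
1.07 t21.2 F [-9.3  7.  17.2] op 21.0 ff 36.5
0.89 t21.5 F [-13.1   5.   22.6] op 20.9 ff 38.1
0.70 t21.8 F [-15.9   1.9  22.6] op 20.9 ff 38.7
0.52 t22.2 F [ 6.4 -1.1  7.2] op 21.1 ff 42.0
0.34 t22.5 F [-5.2 -1.7  5.3] op 20.7 ff 44.2
0.15 t22.8 F [-1.5 -0.8  3.8] op 20.6 ff 44.9
-0.03 t23.2 F [-3.5  5.7 13.3] op 21.0 ff 45.9
off t24.6 F [ 0.2  0.  -1. ] op 48.1 ff 0.0
```

View pics/end.png

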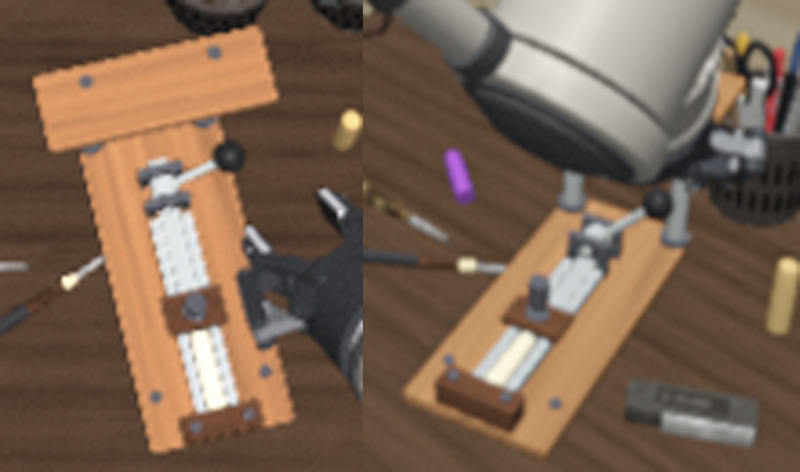

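The ball is back at its starting pixel (230,156), so the lever is on its locked stop. The blank fills the space between jaw (205,330) and stop (215,408), and the gripper is clear of everything.

```bash
python3 -c "
from rig import env
env.hold(.3); print(env.finish_job())"
```

```text
the job is handed in; nothing more can be done
None
```

I freed the lever, drew the jaw until the blank was clamped against the stop with no visible gap, locked the lever again and handed the job in at about 25 s; the judge returned no verdict.

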